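# Shut the marked water valve under the sliding cover

## Robot

A 6-joint arm with a two-finger parallel gripper is mounted at the origin on the work surface. World frame = base frame: x ahead of the robot, y to its left, z up, the work surface at z = 0. Lengths are in mm, angles in rad, forces in N, time in s.
With the tool pointing down it reaches from about 325 to 900 mm from the base axis. Payload 6.1 kg.
Tool frame: the origin (TCP) lies midway between the tips of the shut fingers; the grasp point (between the pads) lies r.pinch_z behind it (r.pinch_z is the distance from the TCP to the grasp point, in mm); z points along the fingers, y is the direction in which the jaws open and shut (so a half turn about z gives the same grasp; the last joint's range is limited). The gripper opens to 85 mm and grips with 20 to 120 N. Pads are 22 mm wide; open, the fingers measure 114 mm over their backs; the gripper's body (76 mm by 85 mm) begins 54 mm behind the grasp point. The pads swing forward as they close: fully open they stand 13 mm farther back than shut.
Start: joints at [-1.323, 0.22, 1.526, -0, 1.395, -0.126], TCP at [228.215, -581.837, 231.3] pointing down, gripper open.
Joint ranges: [-2.98, 2.98], [-0.91, 2.08], [0.09, 2.57], [-1.24, 4.39], [0.2, 2.65], [-2.68, 2.68]. Speed limits (rad/s): [2.57, 2.57, 3.01, 3.14, 3.14, 3.14].

## Interface

Orientations are given as a unit quaternion [x, y, z, w].
In Python, from station import r gives the robot as it stands. The module is installed in compiled form; this text tells all that it offers. Calls block until the motion is done:
- r.move_to(position, orientation): joint-space move of the TCP to a pose.
- r.movel(position, ori=None, feed=150): straight line of the TCP; ori=None keeps the orientation; feed is the mean speed in mm/s.
- r.move_j(angles): joint-space move.
- r.release() and r.close(effort=None): open the fingers fully, or close them until they stop; effort is the grip in N (None keeps the last).
- r.dwell(seconds).
- r.ik(position, orientation): joint angles nearest the present ones, or None.
- r.sense(): the state.
- r.grab_frame(name): name is "scene" or "side" or "wrist"; returns the picture (400x640x3 uint8, red, green, blue); there is no depth.
- r.camera_info(name): a dict with "mtx" (3x3 intrinsics, pixels), "R" (3x3) and "t" (3): a world point X has camera coordinates R X + t. Camera axes: x right, y down, z forward; pixel columns grow to the right and rows downward; lengths in mm; the calibration is good to about 2 mm. A picture is of the moment at which its call begins: read the wrist's pose just before it. camera_info takes no time and is no camera call; for the wrist camera it gives the pose at the moment of the call.
A pose or a line that the arm cannot do raises r.MotionError and nothing moves.
- r.finish_job(): hands the job in, once; it reports no verdict.
The state is a dict: "t": time; "joints": joint angles; "qvel": joint speeds; "joint_efforts": joint torques, N m; "eef_pos": TCP position; "tcp_rot": TCP orientation; "contact_force": force on the tool from outside, world axes, zero at the start; "torque": the same for the moment, N m; "gripper_width": finger opening in mm.
Only numpy, scipy, OpenCV 4.12 (cv2) and the standard library are available. Lean on these libraries where they do the work, as an engineer would, in place of code of your own. Each camera call takes 0.05 s, during which the arm holds its last target. There are 200 camera calls.

## Task

In the metallography lab, push the metal cover of the water valve box along its guides, all the way to the other end of the box, to reveal the red valve handle with the white band. Then push that red handle round clockwise until it is fully shut against its stop. Only push: do not lift the cover, leave the blue valve open as it is, and do not disturb the other things on the bench.

Things in the scene. Friction and masses are not known exactly. Their poses are not given: they have to be found in the camera images.
- housing: White valve box, fixed, 186 (x) by 326 (y) mm. Origin: centre of its underside, on the bench; y axis along its length (the way the cover slides), x across, z up. Black guide lips on the long sides and both end walls (which stop the cover; inner faces at y = +-151 mm) rise to 89 mm height. Behind it (x 93 to 155 mm) a grey deck, 60 mm high, on which two pucks stand.
- well (a point): Centre of the box's open well, 75 mm above the bench, the height of the ledges that carry the cover. The well is 150 (x) by 302 (y) mm and holds two bays, each 150 mm long, centred 75 mm to +y and 75 mm to -y of this point: the red valve is in one (which one differs), the blue valve in the other.
- cover: Loose flat aluminium cover, 171 (x) by 148 (y) by 6 mm, 0.25 to 0.5 kg. At the start it lies over the red valve's bay and hides it. It slides along the housing's y axis with 1 to 6 N, about 150 mm to the other end wall, over the blue valve. Origin: centre of its underside, 75 mm above the bench; axes along the housing's within a degree or so.
- ridge (a point): Middle of the top of the cover's black ridge, to push against, 99 mm above the bench. The ridge is 100 mm along the cover's x, 16 mm wide in y and stands 18 mm above the cover's flat top (81 mm above the bench), over the cover's centre.
- red_valve: The red valve, fixed in its bay. Origin at the centre of that bay, at bench level; axes parallel to the housing's. Its brass and copper pipe along x lies under the handle, the pipe's top below 40 mm height (the stem at the pivot is higher).
- red_pivot (a point): Point on the vertical axis of the red handle, at the mid-height of the handle (62 mm above the bench); 45 mm in +x and 8 mm in -y from the bay's centre.
- red_tip (a point): Free end of the red handle, on its centre line at mid-height, 70 mm from the pivot. The handle is a straight bar 16 mm wide and 16 mm high, from 54 to 70 mm above the bench, red with a white band near its end; round the pivot it is 24 mm across.
- red_handle (a joint): Turn of the red handle, rad. 0 = open: handle along the pipe, pointing from the pivot to the housing's -x. It grows clockwise seen from above, to 1.571 = shut: handle across the pipe, pointing to the housing's +y, against its stop. Starts between 0 and 0.3. It stays where it is left; 1.5 to 3 N near the tip turns it.
- blue_valve: The blue valve, the same as the red one but with a plain blue handle, fixed in the other bay. Origin at the centre of that bay, at bench level. It stands open and uncovered at the start and must be left so.
- blue_tip (a point): Free end of the blue handle, 70 mm from its pivot, 62 mm above the bench.
- puck_pink: Pink resin specimen puck on the grey deck, 30 mm across, 22 mm high, origin under its centre. Leave alone.
- puck_black: Black resin specimen puck on the grey deck, 30 mm across, 22 mm high, origin under its centre. Leave alone.
- bottle: Amber bottle, 56 mm across, 140 mm high, on the bench beyond the +y end of the box, origin under its centre. Leave alone.
- jar: White jar with a green cap, 64 mm across, 70 mm high, on the bench beyond the -y end of the box, origin under its centre. Leave alone.
- screwdriver: Screwdriver lying on the bench on the robot's side of the box. Leave alone.
- dish: White bowl, 90 mm across, 30 mm high, on the bench behind the box. Leave alone.
- weight: Steel weight with a knob, 40 mm across, 50 mm high, on the bench behind the box. Leave alone.

How it is judged:
By the outcome, as a careful person would: the job done as asked, in the order asked, and still so for the second after the job is handed in, with the robot touching nothing.
It also fails if it takes over 45 s, if anything falls off the work surface, if the arm or the gripper's body presses on something with over 40 N, if the wrist force passes 120 N, or if a joint passes its speed limit or range.

## Working session

There is one attempt and no reset: what is moved stays moved. The work goes in short steps, each a Python script; the robot and the scene stay as the last script left them, time stands still between calls to the robot, and variables do not carry over. Pictures are saved under pics/ and viewed, about 8 in all and at most 12, crops included, and the job is handed in when it is done.

```bash
mkdir -p pics; ls
python3 - <<'E'
from station import r
import cv2
for n in ("scene","side"):
    cv2.imwrite(f"pics/{n}0.png",r.grab_frame(n)[:,:,::-1])
    c=r.camera_info(n); print(n,c["mtx"].tolist(),c["R"].round(3).tolist(),c["t"].round(1).tolist())
s=r.sense(); print(s["t"],s["eef_pos"],s["tcp_rot"],r.pinch_z,s["gripper_width"])
E
```

```text
pics
scene [[429.70223684812265, 0.0, 323.89893492888245], [0.0, 429.70223684812265, 200.6765345696775], [0.0, 0.0, 1.0]] [[-0.314, 0.949, -0.022], [0.576, 0.172, -0.799], [-0.755, -0.264, -0.601]] [166.5, -263.0, 1403.9]
side [[378.91715094661777, 0.0, 324.7586396983696], [0.0, 378.91715094661777, 195.69395763209556], [0.0, 0.0, 1.0]] [[0.999, -0.05, -0.019], [-0.049, -0.703, -0.71], [0.022, 0.71, -0.704]] [-563.7, 114.9, 971.9]
0.1 [ 228.08912034 -581.31219447  230.31003763] [ 9.82585590e-01  1.85808549e-01 -5.03637703e-05 -8.60043685e-04] 18.700000000000003 85.2655212736524
```

View pics/scene0.png

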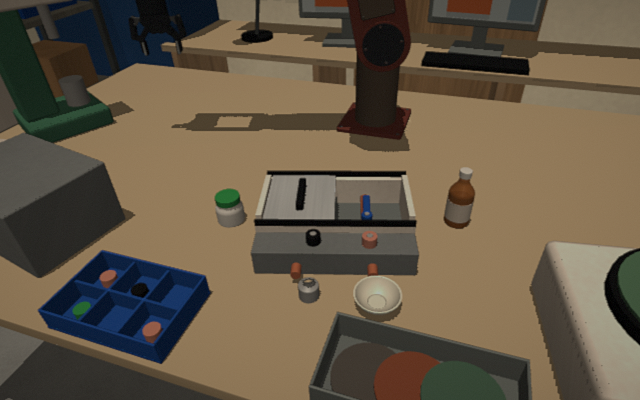

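View pics/side0.png

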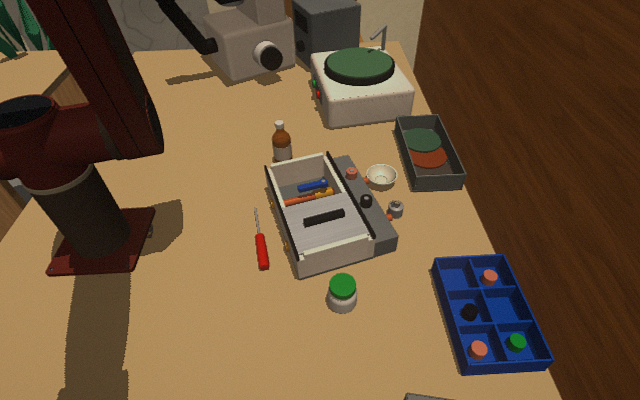

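The cover lies over the -y bay, nearer the jar, and the ridge runs from (304,224) to (344,211) in the side view. The blue handle is open in the +y bay. Next I'll back-project the ridge and take a wrist view.

```bash
cat > h.py <<'E'
from station import r
import numpy as np, cv2
from scipy.spatial.transform import Rotation as Ro
def bp(c,uv,z):
    "pixel -> world point on the plane of height z"
    d=c["R"].T@np.linalg.inv(c["mtx"])@[*uv,1.]; o=-c["R"].T@c["t"]
    return o+d*(z-o[2])/d[2]
def quat(jaw):
    "tool down, tool y (jaw) axis at angle jaw from world x"
    y=np.array([np.cos(jaw),np.sin(jaw),0]); z=np.array([0,0,-1.])
    return Ro.from_matrix(np.c_[np.cross(y,z),y,z]).as_quat()
def snap(n,f):
    c=r.camera_info(n); im=r.grab_frame(n); cv2.imwrite(f"pics/{f}.png",im[:,:,::-1]); return c
E
python3 - <<'E'
from h import *
for n,ps in (("side",[(304,222),(344,211)]),("scene",[(301,182),(300,206)])):
    c=r.camera_info(n); e=[bp(c,p,99) for p in ps]; d=e[1]-e[0]
    print(n,e,np.linalg.norm(d),np.degrees(np.arctan2(d[1],d[0])))
m=(e[0]+e[1])/2
s=r.sense(); print(Ro.from_quat(s["tcp_rot"]).as_matrix().round(2).tolist())
c=r.camera_info("wrist"); print("cam pos",-c["R"].T@c["t"], c["R"].round(2).tolist(),c["mtx"].tolist())
E
```

```text
side [array([515.64733785, -58.65836523,  99.        ]), array([610.3826049 , -30.54123327,  99.        ])] 98.81975476825544 16.530724510421436
scene [array([536.59914956, -49.12239562,  99.        ]), array([618.81816593, -20.18827803,  99.        ])] 87.16163039203772 19.387742874874714
[[0.93, 0.37, -0.0], [0.37, -0.93, 0.0], [0.0, -0.0, -1.0]]
cam pos [ 306.12330722 -551.25609909  373.06855275] [[0.37, -0.93, -0.0], [-0.88, -0.35, 0.33], [-0.3, -0.12, -0.95]] [[304.7153912282813, 0.0, 318.31937391625314], [0.0, 304.7153912282813, 200.83176964392902], [0.0, 0.0, 1.0]]
```

Run:
```python
from h import *
q=quat(np.radians(17)); p=[541,28,250]
print(r.ik(p,q), r.ik(p,quat(np.radians(-73))))
r.move_to(p,q); r.close(30)
c=snap("wrist","w1"); s=r.sense(); print(s["t"],s["eef_pos"],s["gripper_width"],s["joints"])
np.savez("w1.npz",**c)
```

```text
[-9.38963984e-02  8.70293860e-03  1.72170855e+00 -4.44089210e-16
  1.41118116e+00 -3.90602371e-01] [-9.38963984e-02  8.70293860e-03  1.72170855e+00 -4.44089210e-16
  1.41118116e+00  1.18019396e+00]
3.35 [540.99410029  28.04518005 250.00067006] -0.2714565926490722 [-9.37997323e-02  8.70085019e-03  1.72170940e+00 -2.23983790e-05
  1.41118786e+00 -3.90601236e-01]
```

View pics/w1.png

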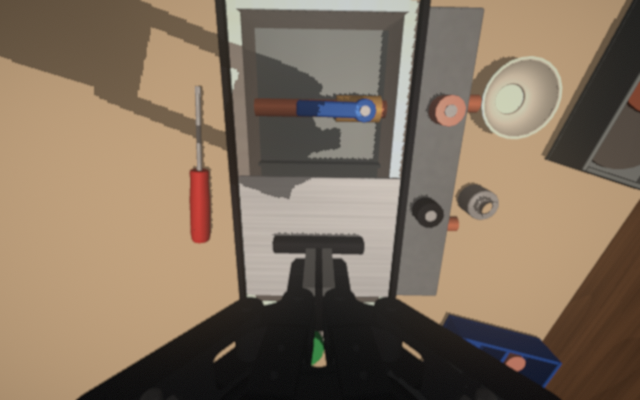

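The wrist view is aligned with the box. The ridge top runs from about (273,236) to (364,236), the cover's +y edge lies along row 178, the blue pivot is at (365,110) and the lips are straight. I'll compute the pose from these.

Run:
```python
from h import *
c=dict(np.load("w1.npz"))
f=lambda u,v,z: bp(c,(u,v),z)
ang=lambda a,b: np.degrees(np.arctan2(*(b-a)[1::-1]))
a,b=f(273,236,99),f(364,236,99); print("ridge far edge",a,b,np.linalg.norm(b-a),ang(a,b))
a,b=f(240,178,81),f(402,178,81); print("cover edge",a,b,np.linalg.norm(b-a),ang(a,b))
# outer lip edges, z=89
a,b=f(217,10,89),f(238,294,89); print("left lip outer",a,b,ang(b,a))
a2,b2=f(430,10,89),f(393,294,89); print("right lip outer",a2,b2,ang(b2,a2))
print("blue pivot",f(365,110,74))
im=cv2.imread("pics/w1.png"); cv2.imwrite("pics/w1c.png",cv2.resize(im[0:310,200:450],None,fx=2.4,fy=1.9,interpolation=cv2.INTER_CUBIC))
```

```text
ridge far edge [511.09597883 -40.66228013  99.        ] [603.51680915 -12.32912661  99.        ] 96.66632021475003 17.04379809505403
cover edge [460.88520926   5.43559378  81.        ] [624.30574236  55.54120955  81.        ] 170.92935198833078 17.04582165490363
left lip outer [411.23604854 149.54222571  89.        ] [ 490.07738117 -130.94226633   89.        ] 105.70013206625742
right lip outer [587.81128065 203.69674335  89.        ] [664.82186907 -77.3791607   89.        ] 105.32217208748465
blue pivot [564.58319241 108.90132263  74.        ]
```

View pics/w1c.png

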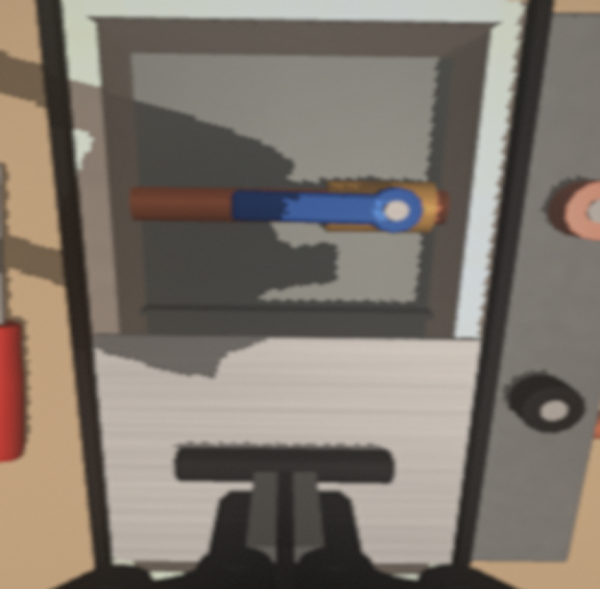

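Ridge, cover edge, lips and blue pivot agree: box centre is about (540,33), yaw about 15.5°, cover against the -y end. The dark band's upper edge is the ridge's base. Now I'll push the cover.

```bash
cat >> h.py <<'E'
C=np.array([540,33.]); YAW=np.radians(15.5)
ex=np.array([np.cos(YAW),np.sin(YAW)]); ey=np.array([-ex[1],ex[0]])
def W(x,y,z): return [*(C+x*ex+y*ey),z]
def loc(s): d=s["eef_pos"][:2]-C; return np.array([d@ex,d@ey])
def frc():
    f=r.sense()["contact_force"]; return np.array([f[:2]@ex,f[:2]@ey,f[2]])
E
python3 - <<'E'
from h import *
q=quat(YAW)
r.movel(W(0,-108,180),q,feed=200); r.movel(W(0,-108,86),feed=120); f0=frc(); print("f0",f0)
r.movel(W(0,30,86),feed=70); print(loc(r.sense()),frc()-f0)
y=30
while y<75:
    y+=4; r.movel(W(0,y,86),feed=40); d=frc()-f0
    print(y,d.round(1))
    if -d[1]>14: break
s=r.sense(); print(s["t"],loc(s))
r.movel(W(0,y-25,86),feed=100); r.movel(W(0,-20,200),feed=200)
c=snap("wrist","w2"); np.savez("w2.npz",**c); print(r.sense()["t"])
E
```

```text
f0 [ 0.26600043  0.33312759 -0.18081723]
[-7.82977056e-03  3.00453430e+01] [-1.49909536 -4.90679033  5.13215108]
34 [-1.5 -2.4  2.6]
38 [-0.4 -2.2  1.3]
42 [ 0.  -2.1  1.1]
46 [-0.6 -1.2 -0. ]
50 [-0.6  0.1  0.4]
54 [ 0.  0. -0.]
58 [ 0.9 -6.6 -1. ]
62 [ -2.9 -20.6   1.1]
9.1833 [ 0.58244712 57.05214701]
10.4167
```

View pics/w2.png

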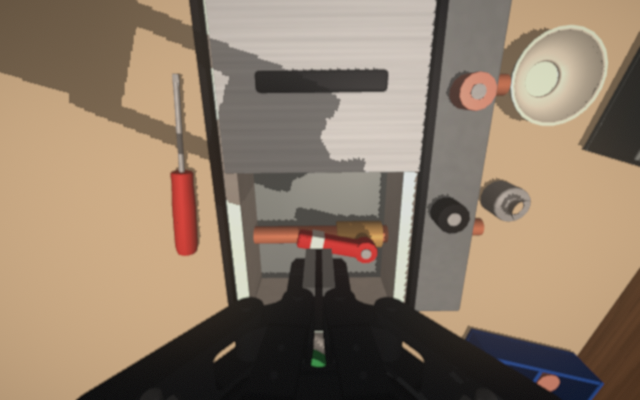

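The cover has been pushed to the +y end: the stop was felt at TCP y≈57, as predicted. The red handle is uncovered, with its pivot at (366,254), tip at about (300,239), and turned slightly clockwise. I'll check the pivot against the model before pushing.

Run:
```python
from h import *
c=dict(np.load("w2.npz"))
L=lambda p:np.array([(p[:2]-C)@ex,(p[:2]-C)@ey])
pv=L(bp(c,(366,254),72)); tp=L(bp(c,(300,239),70)); d=tp-pv
print("pivot",pv,"tip",tp,np.hypot(*d),"theta",np.pi-np.arctan2(d[1],d[0]))
print("cover edge",L(bp(c,(222,171),81)),L(bp(c,(420,171),81)))
P=np.array([45,-83.])
# joint check along planned arc
for th in (-.2,0.2,.8,1.571):
    h=np.array([-np.cos(th),np.sin(th)]); n=np.array([-np.sin(th),-np.cos(th)])
    p=P+55*h+21*n; print(th,p.round(1),r.ik(W(*p,52),quat(YAW-th)).round(2))
```

```text
pivot [ 45.98457099 -83.88084849] tip [-19.52164045 -68.48776653] 67.29049493988394 theta 0.2307992623608861
cover edge [-85.83853361   2.56481333] [87.36800722  2.81344623]
-0.2 [  -4.7 -114.5] [-0.28  0.29  1.8  -0.    1.05 -0.75]
0.2 [-13.1 -92.7] [-0.25  0.26  1.85 -0.    1.04 -0.32]
0.8 [ -8.4 -58.2] [-0.19  0.24  1.87 -0.    1.03  0.34]
1.571 [ 24. -28.] [-0.12  0.29  1.81 -0.    1.05  1.18]
```

Run:
```python
from h import *
P=np.array([45.5,-83.5]); R=53
def pose(th,off,z=52):
    h=np.array([-np.cos(th),np.sin(th)]); n=np.array([-np.sin(th),-np.cos(th)])
    return W(*(P+R*h+off*n),z), quat(YAW-th), n
p,q,_=pose(.2,30,130); r.movel(p,q,feed=200)
r.movel(pose(.2,30)[0],feed=100); f0=frc(); print(f0)
th=.2; r.movel(pose(th,19)[0],feed=60)
while th<1.8:
    th+=.1 if th<1.4 else .04
    p,q,n=pose(th,19); r.movel(p,q,feed=60 if th<1.4 else 30); d=frc()-f0
    print(round(th,2),d.round(1),round(d[:2]@n,1))
    if d[:2]@n>14 or np.linalg.norm(d)>35: break
r.dwell(.3); d=frc()-f0; print("hold",d.round(1),r.sense()["t"])
r.movel(pose(th,34)[0],feed=60); r.movel(pose(th,34,130)[0],feed=150)
r.movel(W(0,-40,230),quat(YAW),feed=250)
c=snap("wrist","w3"); np.savez("w3.npz",**c); print(r.sense()["t"])
```

```text
[ 0.31868845 -0.10159114  0.76338582]
0.3 [-0.1  0.3 -1.2] -0.3
0.4 [-0.   0.  -0.7] 0.0
0.5 [-0.6 -0.  -0.4] 0.3
0.6 [ 0.4  0.2 -1.3] -0.4
0.7 [ 0.2  0.8 -0.7] -0.7
0.8 [-0.3  0.1 -0.2] 0.2
0.9 [-0.8 -0.5 -0.4] 1.0
1.0 [-0.1 -0.5 -1.1] 0.4
1.1 [-0.2 -0.2 -1.2] 0.2
1.2 [-0.4 -0.  -1.7] 0.4
1.3 [-0.2 -0.5 -0.6] 0.3
1.4 [-0.2 -0.  -0.5] 0.2
1.44 [ 0.1  0.2 -1.1] -0.1
1.48 [-1.5  0.4 -1.5] 1.5
1.52 [-0.9  0.1 -0.7] 0.9
1.56 [-1.5  0.7 -1.4] 1.5
1.6 [-5.3  0.   1.7] 5.3
1.64 [-12.8  -1.1   7.8] 12.7
1.68 [-21.2  -0.7  12.7] 21.0
hold [-21.8  -1.4  11.9] 17.5167
20.4667
```

View pics/w3.png

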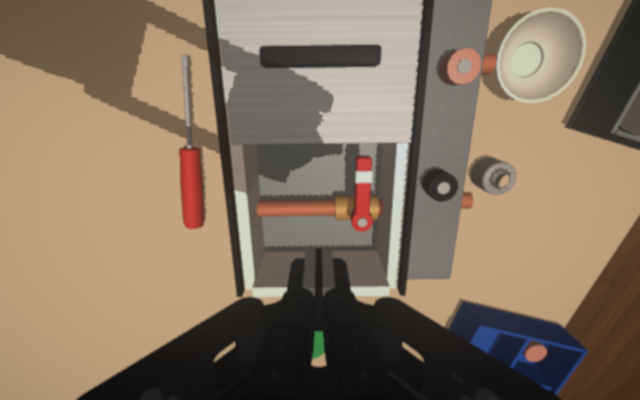

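The red handle now points to +y, with its pivot at (362,222) and tip at about (364,157). The cover edge is at row 143, and the pucks and the rest look untouched. One last numeric check, then I'll hand in.

Run:
```python
from h import *
c=dict(np.load("w3.npz"))
L=lambda p:np.array([(p[:2]-C)@ex,(p[:2]-C)@ey])
pv=L(bp(c,(362,222),72)); tp=L(bp(c,(364,157),70)); d=tp-pv
print(pv,tp,np.hypot(*d),"theta",np.pi-np.arctan2(d[1],d[0]))
print("cover edge",L(bp(c,(230,143),81)),L(bp(c,(411,143),81)))
r.dwell(.3); print(frc(),r.sense()["t"]); r.finish_job()
```

```text
[ 45.73058437 -83.35494986] [ 44.73053712 -13.79104784] 69.57108996990618 theta 1.5564213660590156
cover edge [-84.75023295   1.65912524] [87.0041461   1.71834574]
[0.4953483  0.20341016 0.06688713] 20.7667
the job is handed in; nothing more can be done
```

I pushed the cover by its ridge to the +y end of the box. I then turned the red handle clockwise until it was shut against its stop, and handed the job in at 20.8 s.

- **Cover:** the end wall was felt at about 21 N where it was expected. In the last picture the cover's edge is at y ≈ +1.7 mm, against +3 mm expected. That 1–2 mm difference is within the calibration error.
- **Red handle:** the stop was felt as a steady force of about 21 N. The last picture gives 1.556 rad against 1.571 for fully shut, within pixel error.
- **Left alone:** the blue valve is hidden under the cover, so I could not check it at the end, but the tool never went into its bay. The pucks, screwdriver, bowl and weight look unmoved. I did not check the bottle again, and only the top of the jar could be seen.
- **Robot:** it is clear of everything, with contact force near zero.

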